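Open the blue-tiled well of the damp chest

ROBOT

A 6-joint arm with a two-finger parallel gripper is mounted at the origin on the work surface. World frame = base frame: x ahead of the robot, y to its left, z up, the work surface at z = 0. Lengths are in m, angles in rad, forces in N, time in s.
With the tool pointing down it reaches from about 0.325 to 0.9 m from the base axis. Payload 6.1 kg.
Tool frame: the origin (TCP) lies at the very end of the fingers, on their centre line; the grasp point (between the pads) lies 19 mm behind it (robot.grip_depth is the distance from the TCP to the grasp point, in m); z points along the fingers, y is the line along which they close (so a half turn about z gives the same grasp; the last joint's range is limited). The gripper opens to 85 mm and grips with 20 to 120 N. Pads are 22 mm wide; open, the fingers measure 114 mm over their backs; the gripper's body (76 mm by 85 mm) begins 54 mm behind the grasp point. The pads swing forward as they close: fully open they stand 13 mm farther back than shut.
Start: joints at [1.182, 0.22, 1.526, -0, 1.395, -0.126], TCP at [0.162, 0.604, 0.231] pointing down, gripper open.
Joint ranges: [-2.98, 2.98], [-0.91, 2.08], [0.09, 2.57], [-1.24, 4.39], [0.2, 2.65], [-2.68, 2.68]. Speed limits (rad/s): [2.57, 2.57, 3.01, 3.14, 3.14, 3.14].

INTERFACE

Orientations are given as a unit quaternion [w, x, y, z].
In Python, from workcell import robot gives the robot as it stands. Calls block until the motion is done:
- robot.movep(position, orientation): joint-space move of the TCP to a pose.
- robot.line_to(position, rot=None, feed=0.15): straight line of the TCP; rot=None keeps the orientation; feed is the mean speed in m/s.
- robot.move_joints(angles): joint-space move.
- robot.gripper_open() and robot.gripper_close(grasp_force=None): open the fingers fully, or close them until they stop; grasp_force is the grip in N (None keeps the last).
- robot.pause(seconds).
- robot.solve_ik(position, orientation): joint angles nearest the present ones, or None.
- robot.camera(name): name is "side" or "top"; returns a dict with "color" (420x560x3 uint8, red, green, blue), "z_map" (420x560 float32, m along the optical axis (not along the pixel's ray), 0 where there is no reading), "intrinsics" (3x3 intrinsics, pixels), "rvec" (rotation vector, rad) and "tvec" (3), from world to camera coordinates, as OpenCV has them. Camera axes: x right, y down, z forward; pixel columns grow to the right and rows downward; lengths in m; the calibration is good to about 2 mm. A picture is of the moment at which its call begins.
A pose or a line that the arm cannot do raises robot.PlanningError and nothing moves.
- robot.hand_in(): hands the job in; it is judged then, once.
Trained networks look in the newest picture that a camera, given by its name, has taken for a name from the list of things; names that differ only in an ending like _2 or _b are one class to them, and where a whole thing is asked for, a point or a joint stands for the part that bears it (a point fixed in the world has none). Each returns a list of dicts, best first, with "conf" (0 to 1); they miss things now and then, are a little off and sometimes report something else, mostly with a low value. They report only what shows in the picture. A call takes as long as a camera call. They do not tell look-alikes from the thing itself.
- robot.outline_of(camera, thing): "mask" (420x560 bool, what is visible of it) and "bbox" ([left, top, width, height] in pixels, round what is visible of it).
Readings, each from a call of its own:
- robot.current_time(): time.
- robot.current_q(): joint angles.
- robot.current_qvel(): joint speeds.
- robot.current_effort(): joint torques, N m.
- robot.current_position(): TCP position.
- robot.current_eef_rot(): TCP orientation.
- robot.current_force(): force on the tool from outside, world axes, zero at the start.
- robot.current_torque(): the same for the moment, N m.
- robot.current_opening(): opening from 0.0 (shut) to 1.0 (fully open).
- robot.current_grasp_force(): force on a finger pad.
Only numpy, scipy, OpenCV 4.12 (cv2) and the standard library are available. Lean on these libraries where they do the work, as an engineer would, in place of code of your own. Each camera call takes 0.05 s, during which the arm holds its last target. There are 200 camera calls.

TASK

Open the well of the potter's damp chest that is closed by the blue-tiled hatch: take that hatch by its bar handle, lift it off its recessed seat, slide it sideways in its steel channels without taking it out of them, and set it down flat on the middle deck, halfway between the two wells. Let go of it, and leave the terracotta-tiled hatch closed on its seat.

Things in the scene. Friction and masses are not known exactly. Their poses are not given: they have to be found in the camera images.
- hatch_blue: Hatch to open: cobalt blue inlay, white dots. Board 160 mm along its x, 120 along y, 14 thick, 0.3 kg, loose; origin: centre of its underside. Handle: dark wooden bar over its middle on two posts, 80 mm along x, 14 mm wide along y, 33 to 51 mm above the underside; pinch it across the 14 mm. Lies closed in either well, its axes along the chest's.
- hatch_clay: The other hatch, to be left closed over the other well: same size and handle, terracotta inlay with pale dots. Origin: centre of its underside. A closed hatch's underside is 65 mm above the table; in its recess it has 4 mm play at either end along y.
- chest: Fixed low wooden chest, 196 mm along its x, 456 along y; origin: centre of its underside, on the table. Along y: well, middle deck, well. Recesses for the hatches are centred at y = +149 and -149 mm, 128 mm long, 10 mm deep: a hatch must rise 10 mm to clear the deck. Steel channels run along both long sides (along y): walls 172 mm apart, 6 mm play beside the hatch.
- deck (a point): Centre of the top of the pale middle deck, 75 mm above the table, halfway between the wells; axes as the chest's. The deck reaches 85 mm either way along y. The channels' lips reach 14 mm in over the hatch (144 mm stays open between them), undersides 40 mm and tops 48 mm above the deck: a hatch can rise at most 26 mm from its seat; 18 mm suits sliding.
Not all that is in view belongs to the job. What is shaped like the hatch_clay but turquoise or yellow is not meant.

How it is judged:
By the outcome, as a careful person would: the job done as asked, in the order asked, and still so for the second after the job is handed in, with the robot touching nothing.
It also fails if it takes over 34 s, if anything falls off the work surface, if the arm or the gripper's body presses on something with over 40 N, if the wrist force passes 120 N, or if a joint passes its speed limit or range.

## Working session

There is one attempt and no reset: what is moved stays moved. The work goes in short steps, each a Python script; the robot and the scene stay as the last script left them, time stands still between calls to the robot, and variables do not carry over. Pictures are saved under pics/ and viewed, at most 10 in all, crops included, and the job is handed in when it is done.

```bash
mkdir -p pics
cat > h.py <<'E'
import numpy as np, cv2
from workcell import robot
def shot(n):
    c=robot.camera(n); R,_=cv2.Rodrigues(np.array(c["rvec"],float)); K=np.array(c["intrinsics"]); t=np.array(c["tvec"]).ravel()
    z=c["z_map"]; v,u=np.indices(z.shape)
    P=np.stack([(u-K[0,2])/K[0,0]*z,(v-K[1,2])/K[1,1]*z,z],-1)
    W=(P-t)@R; W[z==0]=np.nan
    return c,W
def save(c,f): cv2.imwrite("pics/"+f,c["color"][:,:,::-1])
E
python3 - <<'E'
from h import *
ims=[]
for n in("top","side"):
    c,W=shot(n); save(c,n+"0.png")
    for th in("hatch_blue","hatch_clay","chest"):
        for d in robot.outline_of(n,th):
            m=d["mask"]; p=W[m]; p=p[~np.isnan(p[:,0])]
            print(n,th,round(d["conf"],2),d["bbox"],np.median(p,0).round(3),np.median(c["color"][m],0))
print(robot.current_eef_rot(),robot.current_time())
E
```

```text
top hatch_blue 0.8 [153.4, 143.7, 56.3, 67.2] [0.559 0.181 0.081] [51. 71. 94.]
top hatch_clay 0.86 [318.3, 247.0, 76.0, 65.0] [ 0.323 -0.212  0.016] [ 54. 139. 135.]
top hatch_clay 0.81 [283.1, 138.9, 60.2, 68.3] [ 0.568 -0.112  0.081] [124.  75.  53.]
top hatch_clay 0.8 [366.6, 100.2, 68.2, 78.3] [ 0.652 -0.329  0.016] [173. 174.  73.]
top chest 0.71 [137.3, 124.2, 217.2, 103.1] [0.563 0.035 0.079] [108. 104.  80.]
side hatch_blue 0.94 [253.5, 148.1, 62.5, 34.9] [0.563 0.177 0.079] [ 73.  97. 106.]
side hatch_clay 0.91 [339.7, 297.9, 115.8, 85.5] [ 0.646 -0.345  0.015] [216. 192.  60.]
side hatch_clay 0.63 [282.4, 214.2, 80.7, 51.0] [ 0.567 -0.125  0.08 ] [158. 100.  69.]
side hatch_clay 0.62 [162.1, 276.9, 87.9, 84.6] [ 0.321 -0.231  0.015] [ 47. 151. 142.]
side chest 0.73 [232.3, 126.1, 149.2, 173.4] [ 0.555 -0.047  0.075] [135. 107.  89.]
[-3.10561584e-05  1.31018424e-01  9.91379921e-01 -1.51949756e-04] 0.4
```

View pics/top0.png

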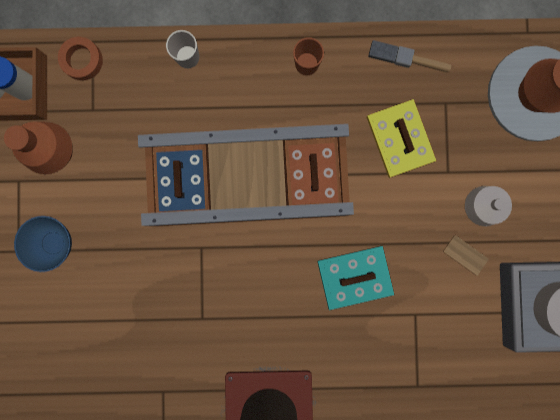

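View pics/side0.png

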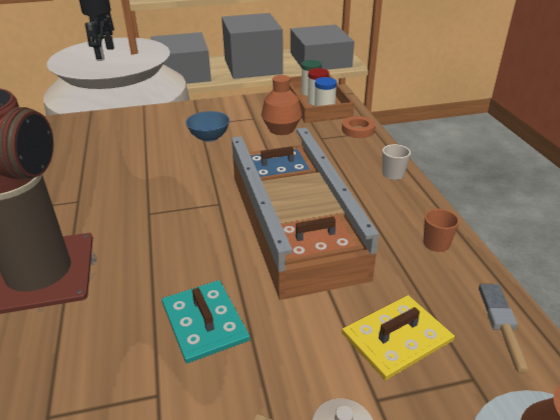

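The pictures show the chest with the blue hatch in the +y well (top view, about 180,180) and the clay hatch in the other well (about 313,172). The turquoise and yellow hatches lie loose on the table and are decoys. Next I measure the chest axes, the handles and the hatch poses.

```bash
cat >> h.py <<'E'
def rect(p):
    (c,s,a)=cv2.minAreaRect((p[:,:2]*1000).astype(np.float32)); b=cv2.boxPoints((c,s,a))
    e=max((b[1]-b[0],b[2]-b[1]),key=np.linalg.norm)
    return np.round(c,1),np.round(s,1),round(np.degrees(np.arctan2(e[1],e[0]))%180,2)
def meas(n):
    c,W=shot(n)
    z=W[...,2]
    for th in("chest","hatch_blue","hatch_clay"):
        for d in robot.outline_of(n,th):
            m=cv2.dilate(d["mask"].astype(np.uint8),np.ones((5,5)))>0
            x,y,w,h=map(int,d["bbox"]); 
            if th=="chest":
                mm=np.zeros_like(m); mm[y-4:y+h+4,x-4:x+w+4]=1
                s=mm&(z>.117)&(z<.129); print(n,"lips",s.sum(),rect(W[s]),np.median(z[s])); continue
            p=W[m]; s=(p[:,2]>.105)&(p[:,2]<.15)
            if np.nanmedian(p[:,2])<.05: continue
            # handle = dark pixels in the bbox interior
            mm=np.zeros_like(m); mm[y+8:y+h-8,x+8:x+w-8]=1
            hd=mm&(z>np.nanmedian(z[m])+.02)
            bd=d["mask"]&(abs(z-np.nanmedian(z[m]))<.006)
            print(n,th,"handle",hd.sum(),rect(W[hd]),W[hd].mean(0).round(4),np.median(z[hd]),"board",rect(W[bd]),np.median(z[bd]))
    return c
E
python3 - <<'E'
from h import *
meas("top");meas("side")
E
```

```text
top lips 5438 (array([559.8,  37. ]), array([196.8, 456.6]), np.float32(91.83)) 0.12400913494283627
top hatch_blue handle 289 (array([554.5, 185.5]), array([79.7, 14.7]), np.float32(1.81)) [0.5544 0.1845 0.1154] 0.1163157221777902 board (array([560.1, 186. ]), array([149.6, 120.7]), np.float32(1.83)) 0.08053727045244331
top hatch_clay handle 252 (array([ 563.3, -112.8]), array([79.2, 14.3]), np.float32(2.5)) [ 0.563  -0.1124  0.1165] 0.11673987100699151 board (array([ 569.5, -112.7]), array([149.3, 120. ]), np.float32(2.09)) 0.08082030978387346
side lips 3143 (array([560.4,  36.4]), array([197.7, 461.4]), np.float32(91.85)) 0.12265071639128436
side hatch_blue handle 30 (array([537.4, 177.9]), array([ 7.4, 44.1]), np.float32(179.72)) [0.5314 0.1787 0.1023] 0.10201310787306235 board (array([566.4, 189.4]), array([139.4, 141.6]), np.float32(90.71)) 0.07899429806912428
side hatch_blue handle 310 (array([ 531.7, -135. ]), array([138. ,  53.9]), np.float32(34.68)) [ 0.549  -0.1252  0.1097] 0.10935422023486531 board (array([ 565.6, -110.7]), array([157.5, 128. ]), np.float32(2.65)) 0.079307467287197
side hatch_clay handle 384 (array([ 551.7, -131.1]), array([158.4,  66.3]), np.float32(24.42)) [ 0.5577 -0.1192  0.1103] 0.11107946438296173 board (array([ 565.7, -110.4]), array([158.7, 134. ]), np.float32(0.73)) 0.0792421753193991
```

Run:
```python
from h import *
f=np.radians(90+1.83/2); q=[0,np.cos(f),np.sin(f),0]
g=np.array([.5547,.1855,.089])
robot.movep(g+[0,0,.10],q)
print(robot.current_position(),robot.current_time())
robot.line_to(g,feed=.08)
print(robot.current_position(),robot.current_force())
robot.gripper_close(60); robot.pause(.2)
print("grip",robot.current_opening(),robot.current_grasp_force(),robot.current_force())
robot.line_to(g+[0,0,.018],feed=.05); robot.pause(.2)
print(robot.current_position(),robot.current_force(),robot.current_opening(),robot.current_time())
c=meas("top"); save(c,"lift.png")
```

```text
[0.55447637 0.1863499  0.18910037] 2.8667
[0.55523452 0.1855983  0.08973549] [-0.14825118  0.07863964  0.05381249]
grip 0.15149010961850465 59.22284960746765 [-0.67522114 -0.64742862  1.8951011 ]
[0.55437043 0.18543742 0.10659577] [-0.42690512 -0.03247952 -4.16280891] 0.1539955864775937 5.825
top lips 4576 (array([560.1,  36.9]), array([197.4, 456.8]), np.float32(91.84)) 0.1241091715249633
top lips 409 (array([556.4, 153.2]), array([ 91.6, 163.4]), np.float32(179.12)) 0.1238957085623892
top hatch_blue handle 376 (array([552.6, 151.6]), array([57.6, 78.2]), np.float32(177.88)) [0.5499 0.147  0.1992] 0.20460021572235546 board (array([558.5, 160.8]), array([146.5,  72.9]), np.float32(2.08)) 0.0979682392718218
top hatch_clay handle 255 (array([ 563.3, -112.9]), array([79.3, 14.2]), np.float32(2.52)) [ 0.5631 -0.1124  0.1165] 0.11673697482354037 board (array([ 569.3, -112.7]), array([149.1, 120. ]), np.float32(2.27)) 0.08080856749513644
top hatch_clay handle 7063 (array([553.1,  34.3]), array([429.3, 195.2]), np.float32(88.97)) [0.5426 0.0678 0.2503] 0.125470919629271 board (array([552.2,  -6.2]), array([179. , 371.3]), np.float32(91.79)) 0.07613840511902951
```

View pics/lift.png

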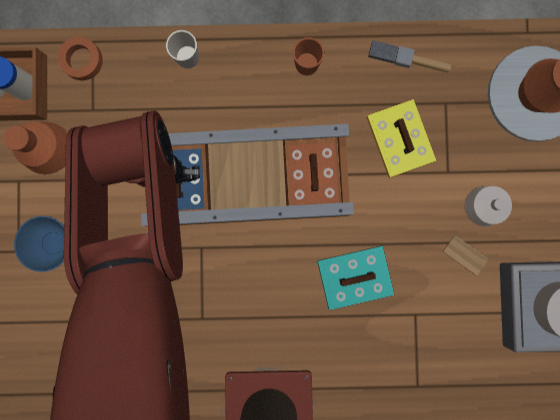

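The gripper holds the hatch at about (185,175). The board top has risen from 0.0805 to 0.098, so it is clear of its seat and still in the channels. Next I slide it over the deck.

Run:
```python
from h import *
d=np.array([.5600,.0370,0.107])
robot.line_to(d,feed=.07); robot.pause(.2)
print(robot.current_position(),robot.current_force(),robot.current_opening(),robot.current_time())
robot.line_to([*d[:2],.1005],feed=.03); f0=robot.current_force()[2]
z=.1005
while z>.0965:
    z-=.0007; robot.line_to([*d[:2],z],feed=.02); robot.pause(.1)
    f=robot.current_force()[2]; print(round(z,4),robot.current_position().round(4) if hasattr(robot.current_position(),'round') else robot.current_position(),round(f,2))
    if f>-1: break
robot.gripper_open(); robot.pause(.2)
p=np.array(robot.current_position())
robot.line_to([p[0],p[1],.20],feed=.1)
j=list(robot.current_q()); j[0]+=.75; robot.move_joints(j)
print(robot.current_time())
c=meas("top"); save(c,"end.png"); print(robot.current_time())
```

```text
[0.55998958 0.03715271 0.10700489] [-0.03264479  0.31514134 -3.7561988 ] 0.15120817013036345 8.5
0.0998 [0.5601 0.037  0.0999] -2.87
0.0991 [0.5602 0.037  0.0992] -3.03
0.0984 [0.5602 0.037  0.0992] 4.89
13.5
top lips 5567 (array([559.7,  36.8]), array([196.5, 456.6]), np.float32(91.84)) 0.12411973213322437
top hatch_blue handle 261 (array([559.8,  35.9]), array([79.8, 14.1]), np.float32(2.12)) [0.56   0.0356 0.1262] 0.12683843667962122 board (array([563.5,  36.4]), array([148.1, 120.2]), np.float32(1.86)) 0.09069327801773674
top hatch_blue handle 4693 (array([563.8,  36.9]), array([429.2, 191.3]), np.float32(88.8)) [0.5696 0.0198 0.1236] 0.12403447593637248 board (array([550.6,  36.6]), array([178.2, 457.4]), np.float32(91.85)) 0.07612773295063639
top hatch_clay handle 254 (array([ 563.4, -112.8]), array([79.4, 14.1]), np.float32(2.15)) [ 0.5631 -0.1123  0.1164] 0.11673485052606639 board (array([ 569.3, -112.7]), array([149.3, 120. ]), np.float32(2.2)) 0.08075155805414748
13.7
```

View pics/end.png

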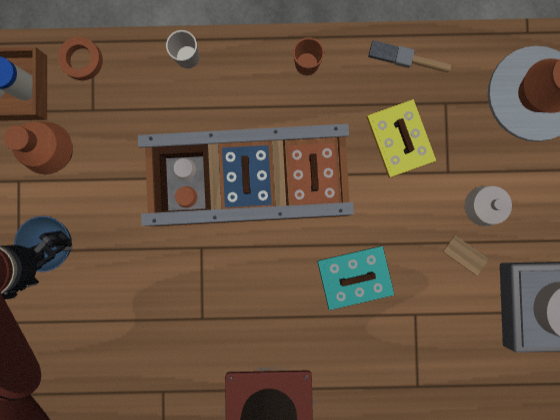

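The blue hatch lies flat and centred on the deck at about (246,175), within 1 mm of the target. The +y well is open, the clay hatch hasn't moved (about 313,172), and the arm is clear.

```bash
python3 -c "
from workcell import robot
print(robot.current_force(),robot.hand_in())"
```

```text
the job is handed in; nothing more can be done
[-0.44773122 -0.03661962  0.02242741] None
```

The blue hatch is off its well and lies released and flat on the middle deck, about 1 mm from centre; the terracotta hatch is still closed, and I handed the job in at about 14 s on the robot's clock.

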